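# Seal the fish-food box

### The job

Seal the square food box by pressing with the closed fingertips, in this order: push the round plug in the middle of the lid down as far as it goes, then press the wide clip down flat, then press the narrow clip down flat. Leave the box standing where it is, lift nothing, leave the dish, tweezers, scoop, scraper and the jars on the turntable undisturbed, and finish clear of everything.

Things in the scene. Friction and masses are not known exactly. Their poses are not given: they have to be found in the camera images.
- foodbox: Square white polypropylene food box, about 1.3 kg, standing loose. Body 156 mm square, lid 170 mm square, its top 107 mm above the ledge. Origin: centre of its underside; z up. The round plug is at the centre of the lid, the wide clip is on the +x side of the lid, the narrow clip on the -x side. The box may be turned any way about z.
- plug (a joint): Travel of the round plug in the lid's centre, m: 0 = standing up (top 9 mm above the lid), 0.007 = fully down (top 2 mm above the lid). Moves straight down against about 2.5 N of friction, has no spring and stays where it is left.
- plug_top (a point): Centre of the top of the round grey plug, 34 mm in diameter.
- wide_clip (a joint): Angle of the wide clip above flat, rad: 0 = flat on the lid, hooked over the rim (closed); starts raised at 0.35 to 0.6. Stiff hinge (about 0.06 N m of friction), no spring: it stays where it is left.
- wide_clip_pad (a point): Press point on the wide clip's upper face, 28 mm from its hinge. Grey flap 84 mm wide, 46 mm hinge to free end, 5 mm thick, lip at the free end. Hinge parallel to the box's y, 45 mm from the lid's centre, 4 mm above its top; free end points outwards. Closed, this point is 115 mm above the ledge, 73 mm from the lid's centre (box +x); pressing straight down there closes it.
- narrow_clip (a joint): Angle of the narrow clip above flat, rad; same meaning, start and stiffness as the wide clip.
- narrow_clip_pad (a point): Same point on the narrow clip: a grey flap 40 mm wide, otherwise the same as the wide clip, on the far (-x) side of the lid; closed, 115 mm above the ledge and 73 mm from the lid's centre (box -x).
- turntable: Low round wooden turntable, 210 mm in diameter, top 24 mm above the ledge, fixed. Origin: centre of its underside.
- jar_a: Capped glass jar, 64 mm in diameter, 85 mm tall, loose on the turntable. Origin: centre of its underside.
- jar_b: Second jar, the same as the first, on the other side of the turntable.
- dish: Round white ceramic feeding dish, 84 mm in diameter, 26 mm high, loose. Origin: centre of its underside.
- tweezers: Stainless tweezers lying flat, 140 mm long along their x axis, 18 mm wide, 8 mm high, loose.
- scoop: Blue plastic scoop, 140 mm long along its x axis, 40 mm wide, 24 mm high, loose.
- scraper: Black magnet glass scraper, 85 x 45 mm, 40 mm high, loose.
Not all that is in view belongs to the job. There is more than one size of the foodbox; the one meant has the size given above.

How it is judged:
By the outcome, as a careful person would: the job done as asked, in the order asked, and still so for the second after the job is handed in, with the robot touching nothing.
It also fails if it takes over 48 s, if anything falls off the work surface, if the arm or the gripper's body presses on something with over 40 N, if the wrist force passes 120 N, or if a joint passes its speed limit or range.

### The arm

A 6-joint arm with a two-finger parallel gripper is mounted at the origin on the work surface. World frame = base frame: x ahead of the robot, y to its left, z up, the work surface at z = 0. Lengths are in m, angles in rad, forces in N, time in s.
With the tool pointing down it reaches from about 0.35 to 0.85 m from the base axis. Payload 8.1 kg.
Tool frame: the origin (TCP) lies midway between the tips of the shut fingers; the grasp point (between the pads) lies 19 mm behind it (bot.pinch_z is the distance from the TCP to the grasp point, in m); z points along the fingers, y is the line along which they close (so a half turn about z gives the same grasp; the last joint's range is limited). The gripper opens to 93 mm and grips with 3 to 60 N. Pads are 15 mm wide; open, the fingers measure 128 mm over their backs; the gripper's body (75 mm by 188 mm) begins 65 mm behind the grasp point.
Start: joints at [-1.211, 0.13, 1.488, -0, 1.523, -0.085], TCP at [0.258, -0.542, 0.219] pointing down, gripper open.
Joint ranges: [-2.96, 2.96], [-0.89, 2.26], [0.02, 2.5], [-1.34, 4.48], [0, 2.73], [-2.66, 2.66]. Speed limits (rad/s): [2.39, 2.39, 2.79, 3.14, 3.14, 3.14].

### API

Orientations are given as a 3x3 rotation matrix whose columns are the frame's x, y, z axes.
In Python, from plant import bot, cams, order gives the robot as it stands.
- The arm moves only by the tool arm_command, never from a script. Its argument "rows" is a list of rows, each an object of numbers: "dx", "dy", "dz": the shift along the tool's x, y, z in cm; "wx", "wy", "wz": the turn, a rotation vector about the tool's x, y, z in degrees; "claw": the finger opening in cm, from 0 to 9.3. A call has exactly 10 rows; each row shifts and turns the commanded pose from where the row before left it, along the tool's axes as they then stand; what a row does not reach is not made up. A row lasts 1/8 s, in which the tool goes at most 62.5 mm and 10.7 degrees, less where a joint would pass 70% of its speed; a pose out of reach is approached as far as the arm can. A call with a gripper value outside its range is refused whole. The fingers move at their own pace and stop on an object; "grip_force" is the grip in N (left out, the last holds). Time passes only in rows, so rows that do not move let the fingers close, or fill a call up. It gives the time, the measured TCP pose, the force, the opening and the grip force at its end, in the units of the state.
- bot.read_state(): the state, without advancing time (a new reading comes with each control period).
- cams.capture(name): name is "scene" or "top" or "wrist"; returns (picture, depth): 400x640x3 uint8, red, green, blue; 400x640 float32, m along the optical axis (not along the pixel's ray), 0 where there is no reading.
- cams.camera_info(name): a dict with "fx", "fy", "cx", "cy" (pixels), "R" (3x3) and "t" (3): a world point X has camera coordinates R X + t; the wrist camera has in their place "tool_from_camera" (4x4, takes a point from camera to tool coordinates, whose origin is the TCP and whose axes are the flange's). Camera axes: x right, y down, z forward; pixel columns grow to the right and rows downward; lengths in m; the calibration is good to about 2 mm. A picture is of the moment at which its call begins: read the wrist's pose just before it. camera_info takes no time and is no camera call.
- order.job_done(): hands the job in; it is judged then, once.
The state is a dict: "t": time; "joints": joint angles; "qvel": joint speeds; "effort": joint torques, N m; "position": TCP position; "tool_rot": TCP orientation; "contact_force": force on the tool from outside, world axes, zero at the start; "torque": the same for the moment, N m; "finger_gap": opening from 0.0 (shut) to 1.0 (fully open); "finger_force": force on a finger pad.
Only numpy, scipy, OpenCV 4.12 (cv2) and the standard library are available. Lean on these libraries where they do the work, as an engineer would, in place of code of your own. Each camera call takes 0.05 s, during which the arm holds its last target. There are 200 camera calls.

## Working session

There is one attempt and no reset: what is moved stays moved. The work goes in short steps, Python scripts to look and compute and a tool call to move; the robot and the scene stay as the last step left them, time stands still between calls to the robot, and variables do not carry over. Pictures are saved under pics/ and viewed, at most 10 in all, crops included, and the job is handed in when it is done.

Besides the shell and the picture viewer there is one more tool, called after "Request:" in YAML: its name, and indented under it one key for each argument. arm_command: Moves the arm, as the interface text tells. Its arguments: {"type":"object","properties":{"rows":{"type":"array","items":{"type":"object","properties":{"dx":{"type":"number"},"dy":{"type":"number"},"dz":{"type":"number"},"wx":{"type":"number"},"wy":{"type":"number"},"wz":{"type":"number"},"claw":{"type":"number"}}}},"grip_force":{"type":"number"}},"required":["rows"]}

```bash
mkdir -p pics
python3 - <<'E'
from plant import bot,cams,order
import cv2,numpy as np
for n in("scene","top"):
    p,d=cams.capture(n); cv2.imwrite(f"pics/{n}0.png",p[:,:,::-1]); np.savez(f"{n}0.npz",p=p,d=d)
    i=cams.camera_info(n); print(n,i)
s=bot.read_state();print(s['t'],s['position'],s['tool_rot'])
E
```

```text
scene {'fx': 461.36644750570093, 'fy': 461.36644750570093, 'cx': 308.04905960773675, 'cy': 192.28186364411852, 'R': array([[-0.47026719,  0.88243655,  0.01242985],
       [ 0.47896275,  0.26702742, -0.83623623],
       [-0.74124453, -0.38730103, -0.54822847]]), 't': array([ 0.24710094, -0.17179165,  1.66311583])}
top {'fx': 384.4143623777179, 'fy': 384.4143623777179, 'cx': 317.0729258845788, 'cy': 201.82178445443787, 'R': array([[-1.31735243e-03, -9.99980037e-01,  6.17975360e-03],
       [-9.95995388e-01,  7.59613515e-04, -8.94013958e-02],
       [ 8.93949169e-02, -6.27277923e-03, -9.95976506e-01]]), 't': array([0.00203153, 0.53212431, 1.30514295])}
0.1 [ 0.25800698 -0.54115235  0.21768999] [[ 9.02698179e-01  4.30273909e-01 -6.00538481e-04]
 [ 4.30274316e-01 -9.02696941e-01  1.49849434e-03]
 [ 1.02658767e-04 -1.61108440e-03 -9.99998697e-01]]
```

View pics/scene0.png

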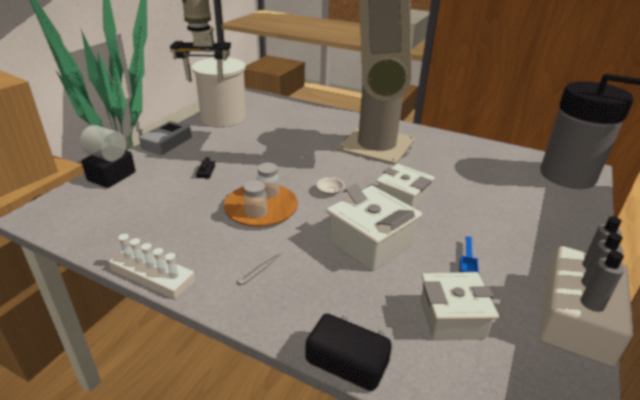

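View pics/top0.png

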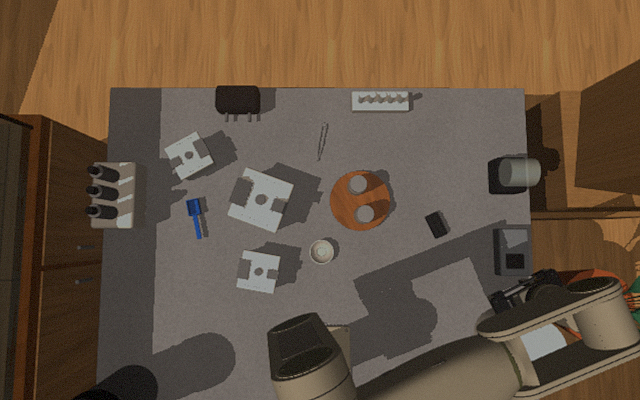

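Three candidates in the top view: (189,155), (261,200), (259,271). In the scene view they are at (458,300), (375,225) and (405,180). The middle one looks largest. I'll measure the lids and look at it close up.

```bash
cat > h.py <<'E'
import numpy as np,cv2
from plant import bot,cams
def pts(n,d):
    i=cams.camera_info(n); v,u=np.mgrid[:400,:640]
    c=np.stack([(u-i['cx'])/i['fx']*d,(v-i['cy'])/i['fy']*d,d],-1)
    return (c-i['t'])@i['R']
def ray(n,u,v,z):
    i=cams.camera_info(n); o=-i['R'].T@i['t']; r=i['R'].T@np.array([(u-i['cx'])/i['fx'],(v-i['cy'])/i['fy'],1])
    return o+r*(z-o[2])/r[2]
E
python3 - <<'E'
from h import *
f=np.load("top0.npz");p,d=f['p'],f['d'];X=pts("top",d)
print("table z",np.median(X[280:300,330:350,2]), X[140,290])
for u,v in((189,155),(261,200),(259,271)):
    w=np.zeros((400,640),bool);w[v-40:v+40,u-40:u+40]=1
    top=X[v-12:v+12,u-20:u+20,2]; print((u,v),"plug/center z",X[v,u],np.percentile(top,[5,50,95]))
    m=w&(X[...,2]>np.median(top)-.012)&(d>0)
    c=max(cv2.findContours(m.astype(np.uint8),0,2)[0],key=cv2.contourArea)
    q=np.float32([X[y,x,:2] for x,y in c[:,0]]); print(cv2.minAreaRect(q))
c=p[160:240,220:305];cv2.imwrite("pics/crop1.png",cv2.resize(c[:,:,::-1],None,fx=7,fy=7,interpolation=2))
s=np.load("scene0.npz");c=s['p'][175:270,320:430];cv2.imwrite("pics/crop2.png",cv2.resize(c[:,:,::-1],None,fx=6,fy=6,interpolation=2))
E
```

```text
table z -0.0006663956991428829 [ 0.75673526  0.09788727 -0.00333235]
(189, 155) plug/center z [0.68342255 0.42784814 0.08468848] [0.07278708 0.07914984 0.0862364 ]
((0.6859418749809265, 0.43140149116516113), (0.12614703178405762, 0.1336839497089386), 29.37129020690918)
(261, 200) plug/center z [0.53024563 0.18287454 0.11204087] [0.10314428 0.10855025 0.12508672]
((0.5344921946525574, 0.1857157051563263), (0.18291981518268585, 0.16982696950435638), 69.69088745117188)
(259, 271) plug/center z [0.30121685 0.19106087 0.08061038] [0.07350354 0.07941616 0.08610283]
((0.30067309737205505, 0.19420520961284637), (0.13374945521354675, 0.12487521022558212), 79.73648071289062)
```

View pics/crop1.png

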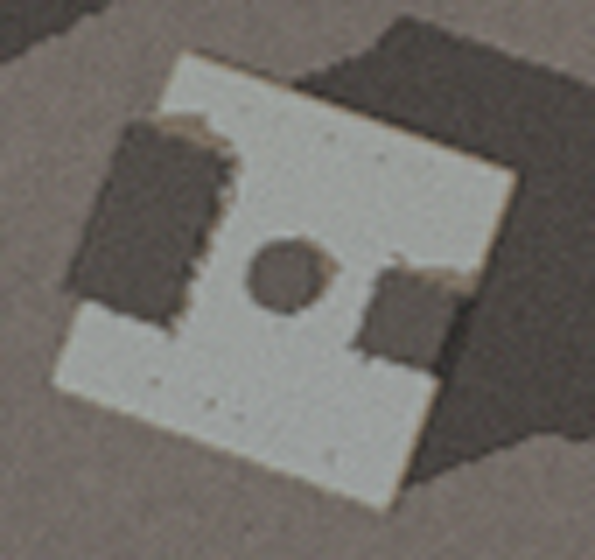

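View pics/crop2.png

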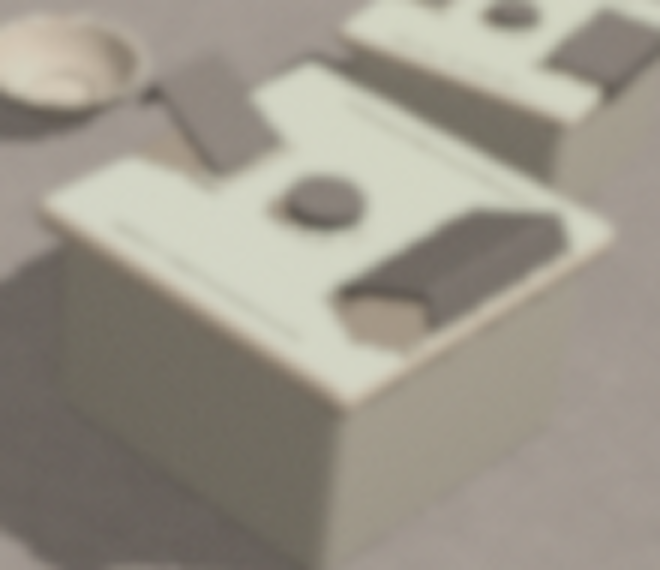

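The close crop confirms the middle box: lid ≈170 mm, top ≈0.107 m, wide clip on the left of the top view, narrow clip on the right, plug at about (261,199). Next I'll work out its pose.

Run:
```python
from h import *
C=[ray("top",220+x/7,160+y/7,.107)[:2] for x,y in((185,55),(515,172),(390,508),(53,383))]
C=np.array(C);print("lid c",C.mean(0),[np.linalg.norm(C[i]-C[i-1]) for i in range(4)])
print("plug top",ray("top",220+287/7,160+276/7,.116),"scene",ray("scene",320+325/6,175+199/6,.116))
a=(C[0]-C[1])+(C[3]-C[2]);b=(C[0]-C[3])+(C[1]-C[2])
print("angles",np.degrees(np.arctan2(a[1],a[0])),np.degrees(np.arctan2(b[1],b[0])))
S=[ray("scene",320+x/6,175+y/6,.107)[:2] for x,y in((345,403),(612,230),(312,65),(45,203))]
S=np.array(S);print("scene lid",S.mean(0),S-S.mean(0))
s=bot.read_state();print(s['position'],np.degrees(np.arctan2(s['tool_rot'][1,1],s['tool_rot'][0,1])),s['joints'])
```

```text
lid c [0.53143976 0.18412395] [np.float64(0.16373446729754015), np.float64(0.16349666253943615), np.float64(0.1655504196607509), np.float64(0.16598228729347225)]
plug top [0.53171642 0.18234155 0.116     ] scene [0.53748706 0.18801732 0.116     ]
angles 70.00653145895075 -20.476085408460154
scene lid [0.53726045 0.18971741] [[ 0.10836638  0.0491053 ]
 [-0.04857218  0.10493027]
 [-0.10646438 -0.04839721]
 [ 0.04667018 -0.10563836]]
[ 0.25800698 -0.54115235  0.21768999] -64.51502020108025 [-1.21138706e+00  1.31108067e-01  1.48915023e+00 -3.51547743e-05
  1.52294833e+00 -8.53857449e-02]
```

Request:
arm_command:
  rows:
    - {"wz": -8.9,"claw": 0}
    - {"wz": -8.9,"claw": 0}
    - {"wz": -8.9,"claw": 0}
    - {"wz": -8.9,"claw": 0}
    - {"wz": -8.9,"claw": 0}
    - {"dx": 3.9,"dy": 0.05,"dz": -0.4,"claw": 0}
    - {"dx": 3.9,"dy": 0.05,"dz": -0.4,"claw": 0}
    - {"dx": 3.9,"dy": 0.05,"dz": -0.4,"claw": 0}
    - {"dx": 3.9,"dy": 0.05,"dz": -0.4,"claw": 0}
    - {"dx": 3.9,"dy": 0.05,"dz": -0.4,"claw": 0}
  grip_force: 20

```text
schema error: expected keys dx, dy, dz, wx, wy, wz, claw
```

Request:
arm_command:
  rows:
    - {"dx": 3.9,"dy": 0.05,"dz": -0.4,"claw": 0}
    - {"dx": 3.9,"dy": 0.05,"dz": -0.4,"claw": 0}
    - {"dx": 3.9,"dy": 0.05,"dz": -0.4,"claw": 0}
    - {"dx": 3.9,"dy": 0.05,"dz": -0.4,"claw": 0}
    - {"dx": 3.9,"dy": 0.05,"dz": -0.4,"claw": 0}
    - {"dx": 3.9,"dy": 0.05,"dz": -0.4,"claw": 0}
    - {"dx": 3.9,"dy": 0.05,"dz": -0.4,"claw": 0}
    - {"dx": 3.9,"dy": 0.05,"dz": -0.4,"claw": 0}
    - {"dx": 3.9,"dy": 0.05,"dz": -0.4,"claw": 0}
    - {"claw": 0}

```text
schema error: expected keys dx, dy, dz, wx, wy, wz, claw
```

All keys are required.

Request:
arm_command:
  rows:
    - {"dx": 0,"dy": 0,"dz": 0,"wx": 0,"wy": 0,"wz": -8.9,"claw": 0}
    - {"dx": 0,"dy": 0,"dz": 0,"wx": 0,"wy": 0,"wz": -8.9,"claw": 0}
    - {"dx": 0,"dy": 0,"dz": 0,"wx": 0,"wy": 0,"wz": -8.9,"claw": 0}
    - {"dx": 0,"dy": 0,"dz": 0,"wx": 0,"wy": 0,"wz": -8.9,"claw": 0}
    - {"dx": 0,"dy": 0,"dz": 0,"wx": 0,"wy": 0,"wz": -8.9,"claw": 0}
    - {"dx": 3.9,"dy": 0.05,"dz": -0.4,"wx": 0,"wy": 0,"wz": 0,"claw": 0}
    - {"dx": 3.9,"dy": 0.05,"dz": -0.4,"wx": 0,"wy": 0,"wz": 0,"claw": 0}
    - {"dx": 3.9,"dy": 0.05,"dz": -0.4,"wx": 0,"wy": 0,"wz": 0,"claw": 0}
    - {"dx": 3.9,"dy": 0.05,"dz": -0.4,"wx": 0,"wy": 0,"wz": 0,"claw": 0}
    - {"dx": 3.9,"dy": 0.05,"dz": -0.4,"wx": 0,"wy": 0,"wz": 0,"claw": 0}
  grip_force: 20

```text
t: 1.35
position: [0.3274, -0.3578, 0.2383]
tool_rot: [[0.342, 0.94, -0.0], [0.94, -0.342, 0.001], [0.001, -0.001, -1.0]]
contact_force: [-0.0, -0.5, 0.8]
finger_gap: 0.012
finger_force: 0.0
```

Request:
arm_command:
  rows:
    - {"dx": 3.9,"dy": 0.05,"dz": -0.4,"wx": 0,"wy": 0,"wz": 0,"claw": 0}
    - {"dx": 3.9,"dy": 0.05,"dz": -0.4,"wx": 0,"wy": 0,"wz": 0,"claw": 0}
    - {"dx": 3.9,"dy": 0.05,"dz": -0.4,"wx": 0,"wy": 0,"wz": 0,"claw": 0}
    - {"dx": 3.9,"dy": 0.05,"dz": -0.4,"wx": 0,"wy": 0,"wz": 0,"claw": 0}
    - {"dx": 3.9,"dy": 0.05,"dz": -0.4,"wx": 0,"wy": 0,"wz": 0,"claw": 0}
    - {"dx": 3.9,"dy": 0.05,"dz": -0.4,"wx": 0,"wy": 0,"wz": 0,"claw": 0}
    - {"dx": 3.9,"dy": 0.05,"dz": -0.4,"wx": 0,"wy": 0,"wz": 0,"claw": 0}
    - {"dx": 3.9,"dy": 0.05,"dz": -0.4,"wx": 0,"wy": 0,"wz": 0,"claw": 0}
    - {"dx": 3.9,"dy": 0.05,"dz": -0.4,"wx": 0,"wy": 0,"wz": 0,"claw": 0}
    - {"dx": 3.9,"dy": 0.05,"dz": -0.4,"wx": 0,"wy": 0,"wz": 0,"claw": 0}

```text
t: 2.6
position: [0.4655, 0.0068, 0.2784]
tool_rot: [[0.342, 0.94, -0.001], [0.94, -0.342, 0.0], [-0.0, -0.001, -1.0]]
contact_force: [0.9, 0.4, 0.2]
finger_gap: 0.002
finger_force: 0.0
```

Request:
arm_command:
  rows:
    - {"dx": 3.9,"dy": 0.05,"dz": -0.4,"wx": 0,"wy": 0,"wz": 0,"claw": 0}
    - {"dx": 3.9,"dy": 0.05,"dz": -0.4,"wx": 0,"wy": 0,"wz": 0,"claw": 0}
    - {"dx": 3.9,"dy": 0.05,"dz": -0.4,"wx": 0,"wy": 0,"wz": 0,"claw": 0}
    - {"dx": 3.9,"dy": 0.05,"dz": -0.4,"wx": 0,"wy": 0,"wz": 0,"claw": 0}
    - {"dx": 2.0,"dy": 0,"dz": 0,"wx": 0,"wy": 0,"wz": 0,"claw": 0}
    - {"dx": 0,"dy": 0,"dz": 0,"wx": 0,"wy": 0,"wz": 0,"claw": 0}
    - {"dx": 0,"dy": 0,"dz": 0,"wx": 0,"wy": 0,"wz": 0,"claw": 0}
    - {"dx": 0,"dy": 0,"dz": 0,"wx": 0,"wy": 0,"wz": 0,"claw": 0}
    - {"dx": 0,"dy": 0,"dz": 0,"wx": 0,"wy": 0,"wz": 0,"claw": 0}
    - {"dx": 0,"dy": 0,"dz": 0,"wx": 0,"wy": 0,"wz": 0,"claw": 0}

```text
t: 3.85
position: [0.5276, 0.1697, 0.2948]
tool_rot: [[0.343, 0.939, 0.0], [0.939, -0.343, 0.0], [0.0, 0.0, -1.0]]
contact_force: [-0.2, -0.9, -0.4]
finger_gap: 0.003
finger_force: 0.0
```

Run:
```python
from h import *
s=bot.read_state();p,d=cams.capture("wrist");np.savez("w0.npz",p=p,d=d,pos=s['position'],R=s['tool_rot']);cv2.imwrite("pics/w0.png",p[:,:,::-1])
print(s['t'],s['position'],s['joints'],cams.camera_info("wrist"))
```

```text
3.85 [0.52757734 0.16973319 0.29478477] [ 2.18776402e-01 -1.32012248e-02  1.49995126e+00 -4.13256128e-05
  1.65459187e+00  5.68724297e-01] {'fx': 278.6459510957497, 'fy': 278.6459510957497, 'cx': 320.26490986820227, 'cy': 200.31092737022462, 'tool_from_camera': array([[ 3.13152907e-04, -9.62946100e-01, -2.69693733e-01,
         7.42694007e-02],
       [ 9.99999739e-01,  4.77074046e-04, -5.42258678e-04,
        -3.99590857e-04],
       [ 6.50829760e-04, -2.69693493e-01,  9.62945999e-01,
        -1.66145961e-01],
       [ 0.00000000e+00,  0.00000000e+00,  0.00000000e+00,
         1.00000000e+00]])}
```

View pics/w0.png

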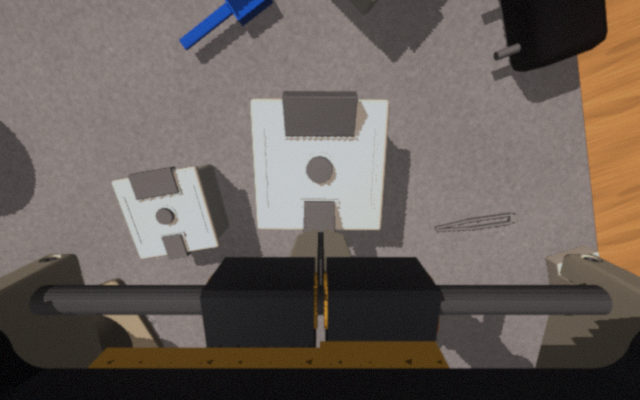

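The wrist view shows the box squarely: lid corners about (251,100), (389,100), (381,230) and (257,230), plug at (320,169), wide clip above it, narrow clip below.

Run:
```python
from h import *
f=np.load("w0.npz");p,pos,R=f['p'],f['pos'],f['R'];i=cams.camera_info("wrist");T=i['tool_from_camera']
def wr(u,v,z):
    r=R@T[:3,:3]@np.array([(u-i['cx'])/i['fx'],(v-i['cy'])/i['fy'],1]);o=pos+R@T[:3,3];return o+r*(z-o[2])/r[2]
g=cv2.cvtColor(p,cv2.COLOR_RGB2GRAY)
sub=g[145:195,295:345];t,m=cv2.threshold(sub,0,255,cv2.THRESH_BINARY_INV+cv2.THRESH_OTSU)
c=max(cv2.findContours(m,0,2)[0],key=cv2.contourArea);(u,v),r=cv2.minEnclosingCircle(c);print(u+295,v+145,r)
P=wr(u+295,v+145,.116);print("plug",P,"tool delta cm",R.T@(P-pos)*100)
w=np.zeros_like(g);w[80:250,235:400]=1
t=175
lid=((p.min(2)>120)&(w>0)).astype(np.uint8)
c=max(cv2.findContours(lid,0,2)[0],key=cv2.contourArea)
q=np.float32([wr(x,y,.107)[:2] for x,y in c[:,0]]);print(cv2.minAreaRect(q))
C=np.array([wr(x,y,.107) for x,y in((251,100),(389,100),(381,230),(257,230))]);print(C.mean(0),[np.linalg.norm(C[k]-C[k-1]) for k in range(4)])
for a,b in((0,1),(3,2),(2,1),(3,0)):
    e=C[b]-C[a];print(np.degrees(np.arctan2(e[1],e[0])))
# wide/narrow pad target
```

```text
321.0 170.5 15.692455291748047
plug [0.53350506 0.18494425 0.116     ] tool delta cm [ 1.6303498   0.03115509 17.8786481 ]
((0.5258822441101074, 0.18483181297779083), (0.21716903150081635, 0.20915238559246063), 69.9639663696289)
[0.53177562 0.18588795 0.107     ] [np.float64(0.166783755036928), np.float64(0.16536259761300906), np.float64(0.16672354839228193), np.float64(0.1685915355176898)]
-20.034529001863888
-20.023264041168158
70.03999836704818
68.93066850071605
```

Request:
arm_command:
  rows:
    - {"dx": 0.55,"dy": 0,"dz": 2.5,"wx": 0,"wy": 0,"wz": 0,"claw": 0}
    - {"dx": 0.55,"dy": 0,"dz": 3.0,"wx": 0,"wy": 0,"wz": 0,"claw": 0}
    - {"dx": 0.55,"dy": 0,"dz": 3.0,"wx": 0,"wy": 0,"wz": 0,"claw": 0}
    - {"dx": 0,"dy": 0,"dz": 3.0,"wx": 0,"wy": 0,"wz": 0,"claw": 0}
    - {"dx": 0,"dy": 0,"dz": 2.5,"wx": 0,"wy": 0,"wz": 0,"claw": 0}
    - {"dx": 0,"dy": 0,"dz": 1.5,"wx": 0,"wy": 0,"wz": 0,"claw": 0}
    - {"dx": 0,"dy": 0,"dz": 1.2,"wx": 0,"wy": 0,"wz": 0,"claw": 0}
    - {"dx": 0,"dy": 0,"dz": 0,"wx": 0,"wy": 0,"wz": 0,"claw": 0}
    - {"dx": 0,"dy": 0,"dz": 0,"wx": 0,"wy": 0,"wz": 0,"claw": 0}
    - {"dx": 0,"dy": 0,"dz": 0,"wx": 0,"wy": 0,"wz": 0,"claw": 0}

```text
t: 5.15
position: [0.5339, 0.1858, 0.1287]
tool_rot: [[0.342, 0.94, 0.002], [0.94, -0.342, 0.0], [0.001, 0.001, -1.0]]
contact_force: [-0.1, 0.4, -1.4]
finger_gap: 0.003
finger_force: 0.0
```

Request:
arm_command:
  rows:
    - {"dx": 0,"dy": 0,"dz": 0.9,"wx": 0,"wy": 0,"wz": 0,"claw": 0}
    - {"dx": 0,"dy": 0,"dz": 0.2,"wx": 0,"wy": 0,"wz": 0,"claw": 0}
    - {"dx": 0,"dy": 0,"dz": 0.2,"wx": 0,"wy": 0,"wz": 0,"claw": 0}
    - {"dx": 0,"dy": 0,"dz": 0.2,"wx": 0,"wy": 0,"wz": 0,"claw": 0}
    - {"dx": 0,"dy": 0,"dz": 0.1,"wx": 0,"wy": 0,"wz": 0,"claw": 0}
    - {"dx": 0,"dy": 0,"dz": 0.1,"wx": 0,"wy": 0,"wz": 0,"claw": 0}
    - {"dx": 0,"dy": 0,"dz": 0.1,"wx": 0,"wy": 0,"wz": 0,"claw": 0}
    - {"dx": 0,"dy": 0,"dz": 0,"wx": 0,"wy": 0,"wz": 0,"claw": 0}
    - {"dx": 0,"dy": 0,"dz": 0,"wx": 0,"wy": 0,"wz": 0,"claw": 0}
    - {"dx": 0,"dy": 0,"dz": 0,"wx": 0,"wy": 0,"wz": 0,"claw": 0}

```text
t: 6.4
position: [0.5333, 0.1857, 0.1096]
tool_rot: [[0.342, 0.94, 0.0], [0.94, -0.342, 0.0], [0.0, 0.0, -1.0]]
contact_force: [-0.4, -0.5, 0.2]
finger_gap: 0.004
finger_force: 0.0
```

Request:
arm_command:
  rows:
    - {"dx": 0,"dy": 0,"dz": 0.1,"wx": 0,"wy": 0,"wz": 0,"claw": 0}
    - {"dx": 0,"dy": 0,"dz": 0,"wx": 0,"wy": 0,"wz": 0,"claw": 0}
    - {"dx": 0,"dy": 0,"dz": 0.05,"wx": 0,"wy": 0,"wz": 0,"claw": 0}
    - {"dx": 0,"dy": 0,"dz": 0,"wx": 0,"wy": 0,"wz": 0,"claw": 0}
    - {"dx": 0,"dy": 0,"dz": 0.05,"wx": 0,"wy": 0,"wz": 0,"claw": 0}
    - {"dx": 0,"dy": 0,"dz": 0,"wx": 0,"wy": 0,"wz": 0,"claw": 0}
    - {"dx": 0,"dy": 0,"dz": 0,"wx": 0,"wy": 0,"wz": 0,"claw": 0}
    - {"dx": 0,"dy": 0,"dz": 0,"wx": 0,"wy": 0,"wz": 0,"claw": 0}
    - {"dx": 0,"dy": 0,"dz": 0,"wx": 0,"wy": 0,"wz": 0,"claw": 0}
    - {"dx": 0,"dy": 0,"dz": 0,"wx": 0,"wy": 0,"wz": 0,"claw": 0}

```text
t: 7.65
position: [0.5334, 0.1857, 0.1092]
tool_rot: [[0.342, 0.94, 0.001], [0.94, -0.342, 0.0], [0.0, 0.0, -1.0]]
contact_force: [-6.5, -1.8, 12.7]
finger_gap: 0.006
finger_force: 6.0
```

Request:
arm_command:
  rows:
    - {"dx": 0,"dy": 0,"dz": -1,"wx": 0,"wy": 0,"wz": 0,"claw": 0}
    - {"dx": 0,"dy": 0,"dz": -2.5,"wx": 0,"wy": 0,"wz": 0,"claw": 0}
    - {"dx": 0,"dy": 0,"dz": -2.5,"wx": 0,"wy": 0,"wz": 0,"claw": 0}
    - {"dx": 2.5,"dy": 0,"dz": 0,"wx": 0,"wy": 0,"wz": 0,"claw": 0}
    - {"dx": 2.5,"dy": 0,"dz": 0,"wx": 0,"wy": 0,"wz": 0,"claw": 0}
    - {"dx": 2.3,"dy": 0,"dz": 0,"wx": 0,"wy": 0,"wz": 0,"claw": 0}
    - {"dx": 0,"dy": 0,"dz": 0,"wx": 0,"wy": 0,"wz": 0,"claw": 0}
    - {"dx": 0,"dy": 0,"dz": 0,"wx": 0,"wy": 0,"wz": 0,"claw": 0}
    - {"dx": 0,"dy": 0,"dz": 0,"wx": 0,"wy": 0,"wz": 0,"claw": 0}
    - {"dx": 0,"dy": 0,"dz": 0,"wx": 0,"wy": 0,"wz": 0,"claw": 0}

```text
t: 8.9
position: [0.5582, 0.2537, 0.1678]
tool_rot: [[0.343, 0.939, 0.0], [0.939, -0.343, -0.0], [-0.0, 0.0, -1.0]]
contact_force: [0.5, 0.1, -0.2]
finger_gap: 0.002
finger_force: 0.0
```

Run:
```python
from h import *
s=bot.read_state();print(s['position'],s['contact_force'])
p,d=cams.capture("scene");c=p[155:270,310:450];cv2.imwrite("pics/crop3.png",cv2.resize(c[:,:,::-1],None,fx=5,fy=5,interpolation=2))
```

```text
[0.55820359 0.25365155 0.16778861] [ 0.51300749  0.12223669 -0.22185564]
```

View pics/crop3.png

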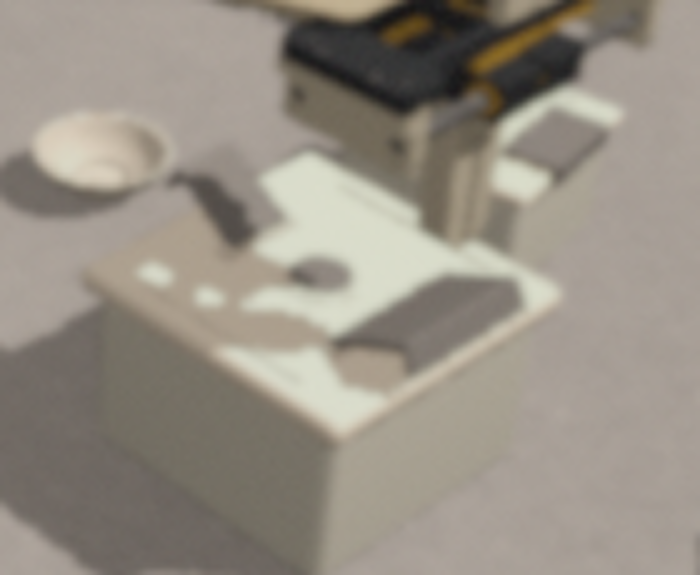

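The plug is flush in the scene crop at (322,272), the wide clip is still raised and the box hasn't moved. Next, the wide clip.

Request:
arm_command:
  rows:
    - {"dx": 0,"dy": 0,"dz": 1.5,"wx": 0,"wy": 0,"wz": 0,"claw": 0}
    - {"dx": 0,"dy": 0,"dz": 0.8,"wx": 0,"wy": 0,"wz": 0,"claw": 0}
    - {"dx": 0,"dy": 0,"dz": 0.5,"wx": 0,"wy": 0,"wz": 0,"claw": 0}
    - {"dx": 0,"dy": 0,"dz": 0.5,"wx": 0,"wy": 0,"wz": 0,"claw": 0}
    - {"dx": 0,"dy": 0,"dz": 0.5,"wx": 0,"wy": 0,"wz": 0,"claw": 0}
    - {"dx": 0,"dy": 0,"dz": 0.5,"wx": 0,"wy": 0,"wz": 0,"claw": 0}
    - {"dx": 0,"dy": 0,"dz": 0.5,"wx": 0,"wy": 0,"wz": 0,"claw": 0}
    - {"dx": 0,"dy": 0,"dz": 0.2,"wx": 0,"wy": 0,"wz": 0,"claw": 0}
    - {"dx": 0,"dy": 0,"dz": 0,"wx": 0,"wy": 0,"wz": 0,"claw": 0}
    - {"dx": 0,"dy": 0,"dz": 0,"wx": 0,"wy": 0,"wz": 0,"claw": 0}

```text
t: 10.2
position: [0.5579, 0.2541, 0.1174]
tool_rot: [[0.342, 0.94, -0.001], [0.94, -0.342, -0.0], [-0.001, -0.0, -1.0]]
contact_force: [-0.3, -1.3, -0.7]
finger_gap: 0.005
finger_force: 0.0
```

Request:
arm_command:
  rows:
    - {"dx": 0,"dy": 0,"dz": 0.1,"wx": 0,"wy": 0,"wz": 0,"claw": 0}
    - {"dx": 0,"dy": 0,"dz": 0,"wx": 0,"wy": 0,"wz": 0,"claw": 0}
    - {"dx": 0,"dy": 0,"dz": 0.1,"wx": 0,"wy": 0,"wz": 0,"claw": 0}
    - {"dx": 0,"dy": 0,"dz": 0,"wx": 0,"wy": 0,"wz": 0,"claw": 0}
    - {"dx": 0,"dy": 0,"dz": 0.1,"wx": 0,"wy": 0,"wz": 0,"claw": 0}
    - {"dx": 0,"dy": 0,"dz": 0,"wx": 0,"wy": 0,"wz": 0,"claw": 0}
    - {"dx": 0,"dy": 0,"dz": 0,"wx": 0,"wy": 0,"wz": 0,"claw": 0}
    - {"dx": 0,"dy": 0,"dz": 0,"wx": 0,"wy": 0,"wz": 0,"claw": 0}
    - {"dx": 0,"dy": 0,"dz": 0,"wx": 0,"wy": 0,"wz": 0,"claw": 0}
    - {"dx": 0,"dy": 0,"dz": 0,"wx": 0,"wy": 0,"wz": 0,"claw": 0}

```text
t: 11.45
position: [0.5583, 0.2544, 0.1152]
tool_rot: [[0.342, 0.94, 0.0], [0.94, -0.342, 0.0], [0.0, 0.0, -1.0]]
contact_force: [-2.1, 0.1, 4.6]
finger_gap: 0.008
finger_force: 2.7
```

Request:
arm_command:
  rows:
    - {"dx": 0,"dy": 0,"dz": 0.1,"wx": 0,"wy": 0,"wz": 0,"claw": 0}
    - {"dx": 0,"dy": 0,"dz": 0,"wx": 0,"wy": 0,"wz": 0,"claw": 0}
    - {"dx": 0,"dy": 0,"dz": 0.05,"wx": 0,"wy": 0,"wz": 0,"claw": 0}
    - {"dx": 0,"dy": 0,"dz": 0,"wx": 0,"wy": 0,"wz": 0,"claw": 0}
    - {"dx": 0,"dy": 0,"dz": 0,"wx": 0,"wy": 0,"wz": 0,"claw": 0}
    - {"dx": 0,"dy": 0,"dz": 0,"wx": 0,"wy": 0,"wz": 0,"claw": 0}
    - {"dx": 0,"dy": 0,"dz": 0,"wx": 0,"wy": 0,"wz": 0,"claw": 0}
    - {"dx": 0,"dy": 0,"dz": 0,"wx": 0,"wy": 0,"wz": 0,"claw": 0}
    - {"dx": 0,"dy": 0,"dz": 0,"wx": 0,"wy": 0,"wz": 0,"claw": 0}
    - {"dx": 0,"dy": 0,"dz": 0,"wx": 0,"wy": 0,"wz": 0,"claw": 0}

```text
t: 12.7
position: [0.5584, 0.2544, 0.115]
tool_rot: [[0.342, 0.94, 0.001], [0.94, -0.342, 0.0], [0.001, 0.001, -1.0]]
contact_force: [-7.6, -2.0, 13.6]
finger_gap: 0.007
finger_force: 6.9
```

Request:
arm_command:
  rows:
    - {"dx": 0,"dy": 0,"dz": -1,"wx": 0,"wy": 0,"wz": 0,"claw": 0}
    - {"dx": 0,"dy": 0,"dz": -2.2,"wx": 0,"wy": 0,"wz": 0,"claw": 0}
    - {"dx": 0,"dy": 0,"dz": -2.2,"wx": 0,"wy": 0,"wz": 0,"claw": 0}
    - {"dx": -3,"dy": 0,"dz": 0,"wx": 0,"wy": 0,"wz": 0,"claw": 0}
    - {"dx": -4,"dy": 0,"dz": 0,"wx": 0,"wy": 0,"wz": 0,"claw": 0}
    - {"dx": -4,"dy": 0,"dz": 0,"wx": 0,"wy": 0,"wz": 0,"claw": 0}
    - {"dx": -3.6,"dy": 0,"dz": 0,"wx": 0,"wy": 0,"wz": 0,"claw": 0}
    - {"dx": 0,"dy": 0,"dz": 0,"wx": 0,"wy": 0,"wz": 0,"claw": 0}
    - {"dx": 0,"dy": 0,"dz": 0,"wx": 0,"wy": 0,"wz": 0,"claw": 0}
    - {"dx": 0,"dy": 0,"dz": 0,"wx": 0,"wy": 0,"wz": 0,"claw": 0}

```text
t: 13.95
position: [0.5085, 0.118, 0.1672]
tool_rot: [[0.341, 0.94, 0.0], [0.94, -0.341, 0.0], [0.0, 0.0, -1.0]]
contact_force: [0.3, 0.2, 0.7]
finger_gap: 0.006
finger_force: 0.0
```

Run:
```python
from h import *
s=bot.read_state();p,d=cams.capture("wrist");np.savez("w1.npz",p=p,d=d,pos=s['position'],R=s['tool_rot']);cv2.imwrite("pics/w1.png",p[:,:,::-1])
```

```text
(no output)
```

View pics/w1.png

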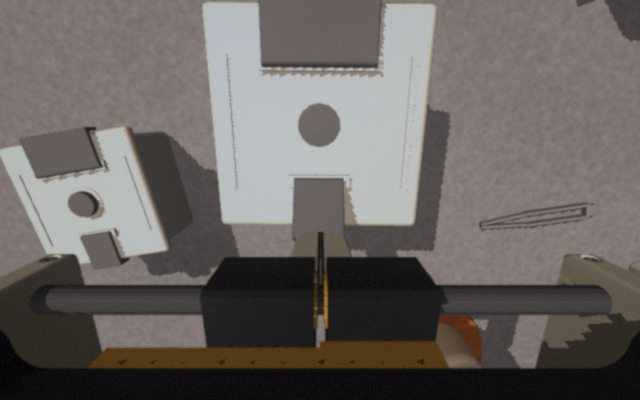

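The wide clip is flat at (320,35), the plug is in, and the box is still square to the tool. The narrow clip at (320,205) lies under the fingers.

Request:
arm_command:
  rows:
    - {"dx": -0.1,"dy": 0,"dz": 1.5,"wx": 0,"wy": 0,"wz": 0,"claw": 0}
    - {"dx": 0,"dy": 0,"dz": 0.8,"wx": 0,"wy": 0,"wz": 0,"claw": 0}
    - {"dx": 0,"dy": 0,"dz": 0.5,"wx": 0,"wy": 0,"wz": 0,"claw": 0}
    - {"dx": 0,"dy": 0,"dz": 0.5,"wx": 0,"wy": 0,"wz": 0,"claw": 0}
    - {"dx": 0,"dy": 0,"dz": 0.5,"wx": 0,"wy": 0,"wz": 0,"claw": 0}
    - {"dx": 0,"dy": 0,"dz": 0.5,"wx": 0,"wy": 0,"wz": 0,"claw": 0}
    - {"dx": 0,"dy": 0,"dz": 0.5,"wx": 0,"wy": 0,"wz": 0,"claw": 0}
    - {"dx": 0,"dy": 0,"dz": 0.2,"wx": 0,"wy": 0,"wz": 0,"claw": 0}
    - {"dx": 0,"dy": 0,"dz": 0,"wx": 0,"wy": 0,"wz": 0,"claw": 0}
    - {"dx": 0,"dy": 0,"dz": 0,"wx": 0,"wy": 0,"wz": 0,"claw": 0}

```text
t: 15.25
position: [0.5078, 0.1163, 0.1171]
tool_rot: [[0.342, 0.94, -0.0], [0.94, -0.342, 0.0], [0.0, -0.0, -1.0]]
contact_force: [0.2, -0.2, -0.2]
finger_gap: 0.005
finger_force: 0.0
```

Request:
arm_command:
  rows:
    - {"dx": 0,"dy": 0,"dz": 0.1,"wx": 0,"wy": 0,"wz": 0,"claw": 0}
    - {"dx": 0,"dy": 0,"dz": 0,"wx": 0,"wy": 0,"wz": 0,"claw": 0}
    - {"dx": 0,"dy": 0,"dz": 0.1,"wx": 0,"wy": 0,"wz": 0,"claw": 0}
    - {"dx": 0,"dy": 0,"dz": 0,"wx": 0,"wy": 0,"wz": 0,"claw": 0}
    - {"dx": 0,"dy": 0,"dz": 0.1,"wx": 0,"wy": 0,"wz": 0,"claw": 0}
    - {"dx": 0,"dy": 0,"dz": 0,"wx": 0,"wy": 0,"wz": 0,"claw": 0}
    - {"dx": 0,"dy": 0,"dz": 0.05,"wx": 0,"wy": 0,"wz": 0,"claw": 0}
    - {"dx": 0,"dy": 0,"dz": 0,"wx": 0,"wy": 0,"wz": 0,"claw": 0}
    - {"dx": 0,"dy": 0,"dz": 0,"wx": 0,"wy": 0,"wz": 0,"claw": 0}
    - {"dx": 0,"dy": 0,"dz": 0,"wx": 0,"wy": 0,"wz": 0,"claw": 0}

```text
t: 16.5
position: [0.508, 0.1161, 0.115]
tool_rot: [[0.342, 0.94, 0.0], [0.94, -0.342, -0.0], [0.0, 0.0, -1.0]]
contact_force: [-5.6, -0.6, 12.2]
finger_gap: 0.006
finger_force: 6.2
```

Firm stop at 0.115 m. I'll lift and look.

Request:
arm_command:
  rows:
    - {"dx": 0,"dy": 0,"dz": -1,"wx": 0,"wy": 0,"wz": 0,"claw": 0}
    - {"dx": 0,"dy": 0,"dz": -2.5,"wx": 0,"wy": 0,"wz": 0,"claw": 0}
    - {"dx": 0,"dy": 0,"dz": -3,"wx": 0,"wy": 0,"wz": 0,"claw": 0}
    - {"dx": 0,"dy": 0,"dz": -3,"wx": 0,"wy": 0,"wz": 0,"claw": 0}
    - {"dx": 0,"dy": 0,"dz": -3,"wx": 0,"wy": 0,"wz": 0,"claw": 0}
    - {"dx": 0,"dy": 0,"dz": -3,"wx": 0,"wy": 0,"wz": 0,"claw": 0}
    - {"dx": 0,"dy": 0,"dz": -2,"wx": 0,"wy": 0,"wz": 0,"claw": 0}
    - {"dx": 0,"dy": 0,"dz": 0,"wx": 0,"wy": 0,"wz": 0,"claw": 0}
    - {"dx": 0,"dy": 0,"dz": 0,"wx": 0,"wy": 0,"wz": 0,"claw": 0}
    - {"dx": 0,"dy": 0,"dz": 0,"wx": 0,"wy": 0,"wz": 0,"claw": 0}

```text
t: 17.75
position: [0.5072, 0.1161, 0.287]
tool_rot: [[0.342, 0.94, -0.003], [0.94, -0.342, -0.0], [-0.001, -0.002, -1.0]]
contact_force: [-0.4, 1.5, -0.5]
finger_gap: 0.006
finger_force: 0.0
```

Run:
```python
from h import *
p,d=cams.capture("scene");c=p[165:270,310:450];cv2.imwrite("pics/crop4.png",cv2.resize(c[:,:,::-1],None,fx=5,fy=5,interpolation=2))
s=bot.read_state();print(s['position']);w,d=cams.capture("wrist");i=cams.camera_info("wrist");T=i['tool_from_camera'];R=s['tool_rot']
v,u=np.mgrid[:400,:640];c=np.stack([(u-i['cx'])/i['fx']*d,(v-i['cy'])/i['fy']*d,d],-1)
X=(c@T[:3,:3].T+T[:3,3])@R.T+s['position']
L=(X[...,:2]-[.5335,.1855])@np.array([[.342,-.94],[.94,.342]])
for x in(0,50,60,73,85,-50,-60,-73,-85):
    m=(d>0)&(abs(L[...,0]-x/1000)<.004)&(abs(L[...,1])<.012);print(x,m.sum(),np.median(X[m][:,2]) if m.any() else None)
```

```text
[0.5073268  0.11606735 0.28719396]
0 140 0.10920838530618077
50 163 0.11524005108037083
60 163 0.11518382635919669
73 176 0.11518450010130829
85 182 0.11520738279586004
-50 8462 0.4018165539504707
-60 156 0.11530538140551017
-73 139 0.11526890370725607
-85 125 0.11511992523648065
```

View pics/crop4.png

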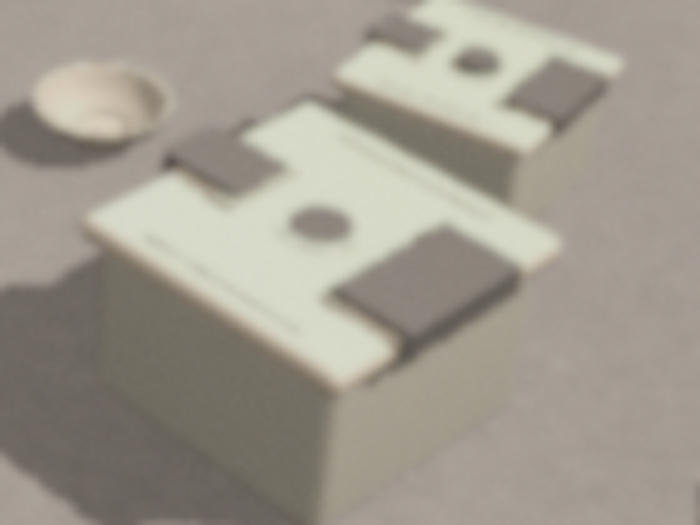

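The depth readings put the plug at 0.109 m and both clips flat at 0.115 m. The crop shows both clips closed and the box where it was. The arm is clear, so I'll hand it in.

```bash
python3 -c "
from plant import order
print(order.job_done())"
```

```text
the job is handed in; nothing more can be done
None
```

The food box is sealed in the order asked: plug fully down, then the wide clip flat, then the narrow clip flat. The box did not move, the arm finished clear at about 18 s, and the job is handed in.

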